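# Load the reference tile into the analyser

### The job

Slide the spatula's blade under the white ceramic tile in its drying tray, lift the tile out on the blade, set it down gently on the two-railed metal rest and lay the spatula flat back on the bench. Then take the tile off the rest by its edges with the fingers, set it down gently, flat, centred and square on the square stage inside the analyser, and press the lid down past its catch until it is fully shut. Never put the tile on the bench; do not disturb the bottle, the beaker or the cuvette box.

Things in the scene. Friction and masses are not known exactly. Their poses are not given: they have to be found in the camera images.
- tile: Flat square white ceramic tile, 66 x 66 x 6 mm, about 65 g. Origin: centre of its underside; z up, x and y along its sides. It starts face up in the tray, too close to the tray's walls for fingers.
- spatula: Spatula lying flat on the bench. Origin: underside, below the middle of the handle; +x along the tool to the blade tip, z up. Black handle: bar 16 mm wide (y), 24 mm high, x = -60 to 52 mm, its underside level with the blade's. Steel shoulder 22 mm wide, 12 mm high, up to x = 62 mm, where the blade begins. About 120 g, balanced near x = 20 mm.
- blade (a point): Point on the upper face of the spatula's blade, at the spatula's x = 97 mm: a well carried tile has its centre here. The flat steel blade is 30 mm wide, 2.5 mm thick, from the spatula's x = 62 to 135 mm. Axes as the spatula's.
- channel (a point): Middle of the channel for the blade under the tile, at the height of the tile's underside, 13 mm above the bench. Two ribs along x (|y| = 20 to 25 mm, x = -33 to 33 mm) carry the tile; between them the channel is 40 mm wide and 10 mm deep. Axes as the tray's.
- tray: Fixed low dark grey plastic drying tray, open at the front (its -x side); the spatula goes in along +x. Origin: centre of its underside, at bench level. Base plate 78 x 94 mm (x, y), 3 mm thick. Side walls |y| = 38 to 47 mm, 22 mm high. At the rear two stops at x = 35 to 39 mm, |y| = 24 to 36 mm, 22 mm high; the blade passes between them.
- rest: Fixed dark steel rest: base 70 x 70 mm, 3 mm thick, and two upright rails along x (x = -30 to 30, |y| = 20 to 25 mm), tops 35 mm above the bench, which carry the tile. The channel between them, 40 mm wide and 32 mm deep, open at both ends, lets the blade sink and draw out along x. Origin: centre of its underside; -x faces roughly to the robot.
- analyser: Fixed analyser, beige with a blue foot, 284 x 176 mm (x, y), 106 mm high. Origin: at bench level straight below the stage. Its top has an open compartment, x = -80 to 80, y = -75 to 75 mm, black floor 70 mm and rim 105 mm above the bench. Console with display on its +x side, lid hinged on its -y side.
- stage (a point): Centre of the top of the stage: a square bare steel block 50 x 50 mm, 10 mm high, in the middle of the compartment, its top 80 mm above the bench, sides along the analyser's x and y. Axes as the analyser's.
- lid (a joint): Flat black lid's hinge, rad: 0 fully shut, 1.6 to 1.8 standing open at the start (limit 1.9). Lid 168 mm along the hinge, 184 mm to its free edge, 6 mm thick. Stiff: it stays where left and takes 1 to 3 N at the free edge to swing. At about 0.08 rad a tooth meets a sprung catch: a firm press of 6 to 9 N near the free edge snaps it past; it then stays shut.
- lid_hinge (a point): On the lid's hinge axis, mid-length, 106 mm above the bench; the axis runs along the analyser's x. This point turns with the lid: its y axis points from the hinge to the free edge (analyser's +y when shut, up when open), its z out of the outer face (up when shut, analyser's -y when open); the outer face lies at z = 6 mm.
- lid_press (a point): Point on the lid's outer face to press on: middle of its width, 160 mm from the hinge, 24 mm from the free edge. Axes as the lid_hinge point's.
- bottle: Amber bottle, 56 mm across, 120 mm tall, a bystander: leave alone. Origin: centre of its underside.
- beaker: Small glass beaker, 60 mm across, 75 mm tall, a bystander: leave alone. Origin: centre of its underside.
- cuvettes: White box of cuvettes, 70 x 100 mm, 47 mm high, a bystander: leave alone. Origin: centre of its underside.
Mind the look-alikes: they are no part of the job. Leave any purple look-alike of the rest alone. There is more than one size of the spatula; the job needs the larger.

How it is judged:
On the way, in this order (a step that is already met when the one before it is completed fails the run):
1. the tile is lifted out of the tray, at least 15 mm above where it lay, on the spatula and untouched by the fingers (height (world z) of tile above 0.028 m and contact force between tile and spatula above 0.1 N and contact force between tile and the fingers below 0.05 N and contact force between tile and tray below 0.05 N), for 0.2 s.
2. the tile lies flat on both rails of the rest, its centre within 20 mm of the rest's, with the spatula and the fingers off it (horizontal distance between tile and rest below 0.02 m and z of tile in the frame of rest between 0.032 and 0.038 m and angle between tile's own z axis and vertical below 0.05 rad and contact force between tile and spatula below 0.05 N and contact force between tile and the fingers below 0.05 N), for 0.2 s.
3. the tile lies flat on the analyser's stage, centred within 8 mm and square within 0.2 rad, with the fingers off it (horizontal distance between tile and stage below 0.008 m and z of tile in the frame of stage between -0.003 and 0.003 m and (angle between the x axis of tile and the x axis of analyser, either way round below 0.2 rad or angle between the x axis of tile and the y axis of analyser, either way round below 0.2 rad) and contact force between tile and the fingers below 0.05 N), for 0.2 s.
At the end, for the whole second after the job is handed in: The tile lies at rest flat on the analyser's stage, its centre within 8 mm of the stage's centre and its sides within 0.2 rad of the stage's, its underside within 3 mm of the stage's top; the lid is fully shut (under 0.02 rad); the spatula lies flat and still on the bench (horizontal distance between tile and stage below 0.008 m and z of tile in the frame of stage between -0.003 and 0.003 m and (angle between the x axis of tile and the x axis of analyser, either way round below 0.2 rad or angle between the x axis of tile and the y axis of analyser, either way round below 0.2 rad) and angle between tile's own z axis and vertical below 0.05 rad and linear speed of each of tile, spatula below 0.02 m/s and value of joint lid below 0.02 rad and height (world z) of spatula below 0.004 m and angle between spatula's own z axis and vertical below 0.1 rad); the robot touches nothing.
It fails at once if the tile is put or dropped on the bench (its underside below 8 mm) (height (world z) of tile below 0.008 m).
It fails at once if the tile is let fall onto the stage or the rest (free of fingers and spatula and faster than 0.55 m/s: a drop of over about 15 mm) ((horizontal distance between tile and stage below 0.05 m or horizontal distance between tile and rest below 0.05 m) and contact force between tile and the fingers below 0.01 N and contact force between tile and spatula below 0.01 N and linear speed of tile above 0.55 m/s).
It fails at once if the amber bottle is moved more than 20 mm or tipped (distance of bottle from where it was at the start of the episode above 0.02 m or angle between bottle's own z axis and vertical above 0.3 rad).
It fails at once if the glass beaker is moved more than 20 mm or tipped (distance of beaker from where it was at the start of the episode above 0.02 m or angle between beaker's own z axis and vertical above 0.3 rad).
It fails at once if the white cuvette box is moved more than 20 mm or tipped (distance of cuvettes from where it was at the start of the episode above 0.02 m or angle between cuvettes's own z axis and vertical above 0.3 rad).
It also fails if it takes over 72 s, if anything falls off the work surface, if the arm or the gripper's body presses on something with over 40 N, if the wrist force passes 120 N, or if a joint passes its speed limit or range.

### The arm

A 6-joint arm with a two-finger parallel gripper is mounted at the origin on the work surface. World frame = base frame: x ahead of the robot, y to its left, z up, the work surface at z = 0. Lengths are in m, angles in rad, forces in N, time in s.
With the tool pointing down it reaches from about 0.35 to 0.975 m from the base axis. Payload 4.9 kg.
Tool frame: the origin (TCP) lies on the centre line of the jaws, within the pads' length; the fingertips stand ctrl.tcp_to_tips ahead of it and the grasp point (between the pads) lies 3 mm ahead of it (ctrl.tcp_to_tips is the distance from the TCP to the fingertips, in m); z points along the fingers, y is the direction in which the jaws open and shut (so a half turn about z gives the same grasp; the last joint's range is limited). The gripper opens to 85 mm and grips with 20 to 120 N. Pads are 22 mm wide; open, the fingers measure 114 mm over their backs; the gripper's body (76 mm by 85 mm) begins 54 mm behind the grasp point. The pads swing forward as they close: fully open they stand 13 mm farther back than shut.
Start: joints at [-1.383, 0.053, 1.613, -0, 1.476, -0.119], TCP at [0.189, -0.596, 0.253] pointing down, gripper open.
Joint ranges: [-3.01, 3.01], [-1.01, 2.22], [0.06, 2.58], [-1.02, 4.17], [0.09, 2.62], [-3.14, 3.14]. Speed limits (rad/s): [2.57, 2.57, 3.14, 3.14, 3.14, 3.14].

### API

Orientations are given as a rotation vector (axis times angle).
In Python, from station import ctrl, vision gives the robot as it stands.
- The arm moves only by the tool jog_arm, never from a script. Its argument "deltas" is a list of rows, each a list of 7 numbers: the turn, a rotation vector about the tool's x, y, z in rad, then the shift along the tool's x, y, z in cm, then the opening, from 0 (shut) to 1 (fully open). A call has 1 to 12 rows; each row shifts and turns the commanded pose from where the row before left it, along the tool's axes as they then stand; what a row does not reach is not made up. A row lasts 1/12 s, in which the tool goes at most 41.7 mm and 7.16 degrees, less where a joint would pass 70% of its speed; a pose out of reach is approached as far as the arm can. A call with a gripper value outside its range is refused whole. The fingers move at their own pace and stop on an object; "grip_force" is the grip in N (left out, the last holds). Time passes only in rows, so rows that do not move let the fingers close. It gives the time, the measured TCP pose, the force and the opening at its end, in the units of the state.
- ctrl.get_obs(): the state, without advancing time (a new reading comes with each control period).
- vision.get_image(name): name is "side" or "top"; returns (picture, depth): 400x640x3 uint8, red, green, blue; 400x640 float32, m along the optical axis (not along the pixel's ray), 0 where there is no reading.
- vision.calibration(name): a dict with "fx", "fy", "cx", "cy" (pixels), "rvec" (rotation vector, rad) and "tvec" (3), from world to camera coordinates, as OpenCV has them. Camera axes: x right, y down, z forward; pixel columns grow to the right and rows downward; lengths in m; the calibration is good to about 2 mm. A picture is of the moment at which its call begins. calibration takes no time and is no camera call.
- ctrl.finish_job(): hands the job in, once; it reports no verdict.
The state is a dict: "t": time; "q": joint angles; "dq": joint speeds; "effort": joint torques, N m; "tool_pos": TCP position; "tool_rot": TCP orientation; "contact_force": force on the tool from outside, world axes, zero at the start; "wrist_torque": the same for the moment, N m; "opening": finger opening in m.
Only numpy, scipy, OpenCV 4.12 (cv2) and the standard library are available. Lean on these libraries where they do the work, as an engineer would, in place of code of your own. Each camera call takes 0.05 s, during which the arm holds its last target. There are 200 camera calls.

## Working session

There is one attempt and no reset: what is moved stays moved. The work goes in short steps, Python scripts to look and compute and a tool call to move; the robot and the scene stay as the last step left them, time stands still between calls to the robot, and variables do not carry over. Pictures are saved under pics/ and viewed, about 8 in all and at most 12, crops included, and the job is handed in when it is done.

Besides the shell and the picture viewer there is one more tool, called after "Emit:" as name(argument=value, ...) on one line, values as JSON. jog_arm: Moves the arm, as the interface text tells. Its arguments: {"type":"object","properties":{"deltas":{"type":"array"},"grip_force":{"type":"number"}},"required":["deltas"]}

```bash
ls; mkdir -p pics; cat > h.py <<'E'
import numpy as np,cv2
from scipy.spatial.transform import Rotation as R
from station import ctrl,vision
def cal(n):
    c=vision.calibration(n);K=np.array([[c['fx'],0,c['cx']],[0,c['fy'],c['cy']],[0,0,1.]])
    return K,R.from_rotvec(c['rvec']).as_matrix(),np.array(c['tvec'])
def cloud(n,d):
    K,r,t=cal(n);v,u=np.mgrid[:d.shape[0],:d.shape[1]]
    p=np.stack([(u-K[0,2])/K[0,0]*d,(v-K[1,2])/K[1,1]*d,d],-1)
    w=(p-t)@r; w[d<=0]=np.nan; return w
def ray(n,uv,z):
    K,r,t=cal(n);uv=np.atleast_2d(np.array(uv,float));c=-r.T@t
    dd=np.c_[(uv[:,0]-K[0,2])/K[0,0],(uv[:,1]-K[1,2])/K[1,1],np.ones(len(uv))]@r
    return c+dd*((z-c[2])/dd[:,2])[:,None]
def save(n,im): cv2.imwrite('pics/'+n,im[...,::-1])
E
python3 - <<'E'
from h import *
for n in('top','side'):
    im,d=vision.get_image(n);np.savez(n+'0.npz',im=im,d=d)
    save(n+'0.png',im);K,r,t=cal(n);print(n,K[0,0],-r.T@t,r[2])
o=ctrl.get_obs();print(o,ctrl.tcp_to_tips)
E
```

```text
pics
top 507.1911729844583 [0.49006962 0.00881592 1.34049553] [ 0.08698833  0.01921356 -0.99602403]
side 372.7717623524214 [0.27436417 0.74811323 0.63764427] [ 0.32749304 -0.75407759 -0.56931124]
{'t': 0.1, 'q': array([-1.38299898e+00,  5.33540328e-02,  1.61416621e+00, -2.03353758e-05,
        1.47597588e+00, -1.18989854e-01]), 'dq': array([-0.00090666, -0.00132272, -0.00451102,  0.00059258,  0.001587  ,
       -0.00022938]), 'effort': array([ 5.04170876e-04, -3.94901276e+01, -3.71362245e+01, -2.03369527e-04,
        3.92955626e-03, -7.18546801e-06]), 'tool_pos': array([ 0.18865198, -0.59530268,  0.25214104]), 'tool_rot': array([-3.10282508e+00, -4.79725073e-01,  1.34541388e-04]), 'contact_force': array([-0.16448822, -0.0013259 , -0.17868142]), 'wrist_torque': array([ 0.00427337,  0.02883213, -0.05966139]), 'opening': 0.08533119070658196} 0.022
```

View pics/top0.png

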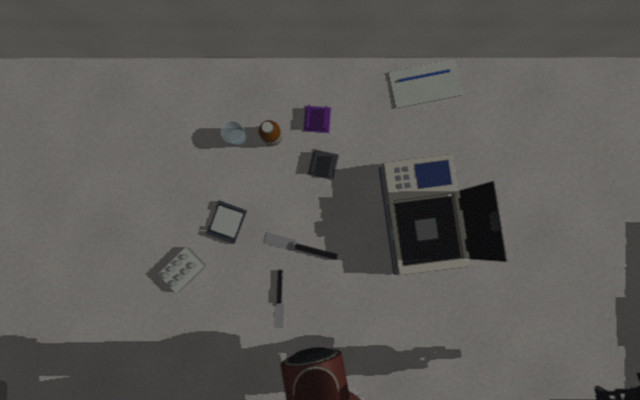

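View pics/side0.png

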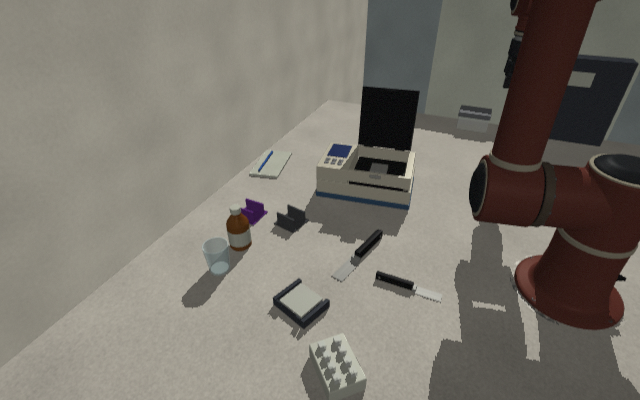

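The top view shows the tile in its tray at (226,222), the dark rest at (323,164) with its purple look-alike at (317,119), and the analyser's stage at (427,229) with the lid on the right. There are two spatulas: A runs from (265,238) to (337,258), about 73 px, and B from (279,270) to (279,326), about 56 px. A is the larger. Next, a close crop to check it, and the measurements.

```bash
python3 - <<'E'
from h import *
T=np.load('top0.npz');S=np.load('side0.npz')
a=cv2.resize(T['im'][145:275,180:345],None,fx=4.6,fy=4.6,interpolation=cv2.INTER_CUBIC)
a=np.clip(a.astype(int)*1.8,0,255).astype('uint8')
save('crop1.png',a)
for n,D in(('top',T),('side',S)):
    im,d=D['im'],D['d'];w=cloud(n,d);np.save(n+'w.npy',w)
    z=w[...,2];m=(z>.0015)&(w[...,0]>.25)&(w[...,0]<1.1)&(abs(w[...,1])<.7)&(z<.35)
    k,l,st,c=cv2.connectedComponentsWithStats(m.astype('uint8'))
    print(n,'bench z',np.nanmedian(z[(abs(z)<.01)]))
    for i in range(1,k):
        if st[i,4]>60:
            p=w[l==i];print(c[i].round(),st[i,4],np.nanmin(p,0).round(3),np.nanmax(p,0).round(3))
E
```

```text
top bench z 0.0003378916994128124
[92. 75.] 159 [0.885 0.617 0.002] [0.97  0.678 0.007]
[166.  69.] 131 [0.907 0.419 0.002] [0.971 0.486 0.009]
[310.  62.] 80 [0.937 0.028 0.002] [0.971 0.085 0.01 ]
[362.  67.] 65 [ 0.924 -0.101  0.002] [ 0.971 -0.069  0.008]
[423.  84.] 3025 [ 0.797 -0.376  0.002] [ 0.97  -0.12   0.025]
[490.  80.] 156 [ 0.865 -0.472  0.002] [ 0.967 -0.387  0.01 ]
[241.  69.] 86 [0.917 0.223 0.002] [0.962 0.273 0.007]
[232.  85.] 241 [0.829 0.213 0.002] [0.959 0.332 0.008]
[553.  74.] 119 [ 0.903 -0.632  0.002] [ 0.953 -0.557  0.01 ]
[263.  87.] 162 [0.85  0.149 0.002] [0.945 0.212 0.008]
[145.  75.] 63 [0.906 0.483 0.002] [0.94  0.536 0.007]
[277.  79.] 112 [0.873 0.109 0.002] [0.937 0.182 0.007]
[350.  86.] 62 [ 0.868 -0.066  0.002] [ 0.921 -0.034  0.008]
[118.  87.] 90 [0.862 0.548 0.002] [0.915 0.613 0.009]
[222.  91.] 64 [0.86  0.271 0.002] [0.904 0.33  0.007]
[582.  93.] 72 [ 0.849 -0.695  0.002] [ 0.901 -0.638  0.009]
[158.  92.] 76 [0.857 0.447 0.002] [0.898 0.491 0.008]
[521.  98.] 66 [ 0.84  -0.524  0.002] [ 0.893 -0.493  0.009]
[549. 105.] 136 [ 0.805 -0.
[... 5120 characters left out ...]
2] [ 0.314 -0.581  0.007]
[321. 349.] 75 [0.25  0.005 0.216] [0.254 0.039 0.267]
side bench z -0.0007810545195511715
[374. 153.] 8597 [ 0.393 -0.688  0.002] [ 0.767 -0.122  0.291]
[271. 164.] 752 [ 0.834 -0.346  0.002] [ 0.966 -0.151  0.018]
[472. 182.] 66 [0.25  0.013 0.212] [0.255 0.047 0.269]
[242. 224.] 1237 [ 0.728 -0.025  0.002] [0.837 0.19  0.121]
[291. 219.] 483 [ 0.643 -0.008  0.002] [0.721 0.064 0.036]
[359. 254.] 528 [ 0.431 -0.012  0.002] [0.5   0.179 0.026]
[217. 255.] 851 [0.725 0.195 0.002] [0.85  0.284 0.076]
[396. 281.] 360 [0.305 0.111 0.002] [0.404 0.146 0.02 ]
[301. 303.] 1495 [0.47  0.226 0.002] [0.584 0.328 0.024]
[337. 368.] 2547 [0.344 0.323 0.002] [0.464 0.446 0.05 ]
```

View pics/crop1.png

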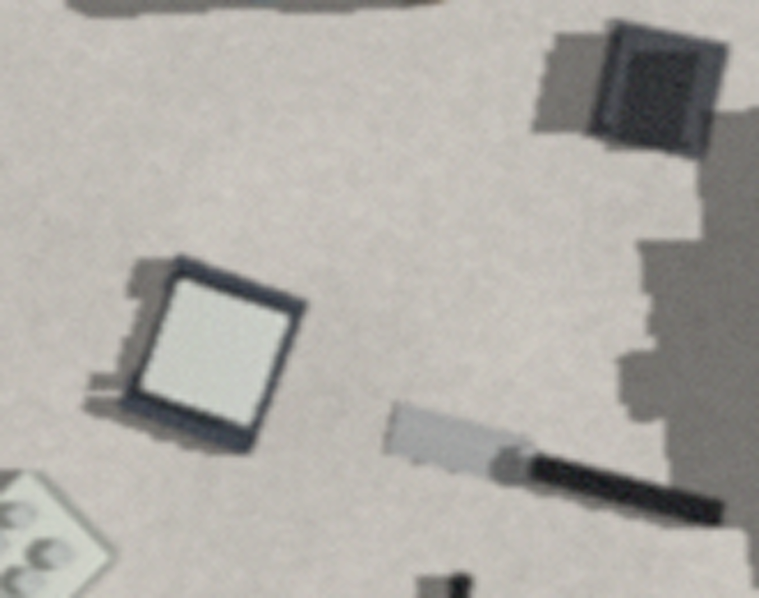

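Spatula A, with the longer blade tip at (265,238), is confirmed as the larger. The tray's walls run along image left/right, and the shadows of the two stops are on its left, so its open front faces right (world -y). The dark rest's rails run along world x. Next come the accurate poses from both views.

```bash
cat >> h.py <<'E'
def rect(n,im,box,f,z,up=4):
    x0,y0,x1,y1=box
    a=cv2.resize(im[y0:y1,x0:x1],None,fx=up,fy=up,interpolation=cv2.INTER_CUBIC)
    m=f(a.astype(int)).astype('uint8')
    cs,_=cv2.findContours(m,cv2.RETR_EXTERNAL,cv2.CHAIN_APPROX_NONE)
    if not cs: return None
    c=max(cs,key=cv2.contourArea)[:,0]
    uv=(c+.5)/up-.5+[x0,y0]
    w=ray(n,uv,z)[:,:2]
    r=cv2.minAreaRect((w*1000).astype(np.float32))
    b=cv2.boxPoints(r)
    e=b[1]-b[0];g=b[2]-b[1]
    L=e if np.hypot(*e)>np.hypot(*g) else g
    return dict(c=np.round(r[0],1),size=np.round(sorted(r[1]),1),longdir=round(float(np.degrees(np.arctan2(L[1],L[0]))),1),px=uv.mean(0).round(1))
E
python3 - <<'E'
from h import *
T=np.load('top0.npz')['im'];S=np.load('side0.npz')['im']
for uv in((226,222),(217,235),(323,164),(311,170),(427,229),(410,229),(317,250),(278,240),(245,250)):print('top',uv,T[uv[1],uv[0]])
for uv in((301,302),(318,313),(379,170),(292,219),(370,242),(343,270),(330,270)):print('side',uv,S[uv[1],uv[0]])
br=lambda lo,hi=999:(lambda a:(a.sum(-1)/3>lo)&(a.sum(-1)/3<hi))
for nm,n,im,box,lo,hi,z in(('tile','top',T,(208,204,246,240),88,999,.019),('tray','top',T,(203,198,250,246),-1,58,.022),
 ('rest','top',T,(304,146,343,182),-1,58,.035),('handle','top',T,(290,238,342,264),-1,48,.024),('stage','top',T,(408,210,448,250),45,999,.08),
 ('tile','side',S,(270,275,335,330),120,999,.019),('handle','side',S,(352,225,388,262),-1,60,.024),('stage','side',S,(366,158,392,182),60,999,.08)):
    print(nm,n,rect(n,im,box,br(lo,hi),z))
# heights
w=np.load('topw.npy');v=np.load('sidew.npy')
h=lambda W,u,vv:np.nanmedian(W[vv-1:vv+2,u-1:u+2].reshape(-1,3),0).round(4)
print('h tile',h(w,226,222),h(v,301,302));print('stage',h(w,427,229),h(v,379,170));print('handle',h(w,317,251))
# stops: side cloud points z>.017 about tile
p=v[270:335,265:335].reshape(-1,3);p=p[(p[:,2]>.0205)&(p[:,2]<.027)]
print(len(p),p.min(0),p.max(0))
a=cv2.resize(np.hstack([S[270:335,262:342],S[195:260,255:335]]),None,fx=5,fy=5,interpolation=cv2.INTER_CUBIC)
b=cv2.resize(S[130:200,310:420],None,fx=5,fy=5,interpolation=cv2.INTER_CUBIC);b=np.pad(b[:255],((0,0),(0,250),(0,0)))
save('crop2.png',np.clip(np.vstack([a,b]).astype(int)*1.3,0,255).astype('uint8'))
E
```

```text
top (226, 222) [111 112 108]
top (217, 235) [39 41 45]
top (323, 164) [27 30 30]
top (311, 170) [38 40 42]
top (427, 229) [59 59 59]
top (410, 229) [16 15 17]
top (317, 250) [21 18 18]
top (278, 240) [92 92 92]
top (245, 250) [105 103  99]
side (301, 302) [167 169 157]
side (318, 313) [27 28 31]
side (379, 170) [72 71 67]
side (292, 219) [56 56 58]
side (370, 242) [33 32 32]
side (343, 270) [158 159 150]
side (330, 270) [161 156 145]
tile top {'c': array([527.2, 273.1]), 'size': array([65.5, 66.5]), 'longdir': 71.1, 'px': array([226.3, 221.1])}
tray top {'c': array([524.5, 275.7]), 'size': array([81.7, 95.1]), 'longdir': -19.7, 'px': array([225.3, 222.1])}
rest top {'c': array([674.8,  22.6]), 'size': array([68.5, 73. ]), 'longdir': 78.7, 'px': array([322.5, 164.7])}
handle top {'c': array([450.3,  39.4]), 'size': array([ 17.1, 113.5]), 'longdir': 76.4, 'px': array([315.8, 251.4])}
stage top {'c': array([ 508.8, -234.8]), 'size': array([49.7, 50.4]), 'longdir': -82.4, 'px': array([426.1, 228.8])}
tile side {'c': array([527.7, 277.2]), 'size': array([147.4, 147.8]), 'longdir': 23.3, 'px': array([305. , 297.2])}
handle side {'c': array([447.6,  48.2]), 'size': array([ 26.6, 123.4]), 'longdir': 76.6, 'px': array([368.6, 243.2])}
stage side {'c': array([ 503.2, -205.3]), 'size': array([ 75.7, 111.3]), 'longdir': -72.1, 'px': array([378.4, 173.8])}
h tile [0.5249 0.2739 0.0191] [0.5241 0.282  0.0185]
stage [ 0.5085 -0.2369  0.0796] [ 0.5058 -0.2211  0.079 ]
handle [0.4513 0.0357 0.0223]
214 [0.47219243 0.22677024 0.02051545] [0.58269185 0.32665158 0.02436665]
```

View pics/crop2.png

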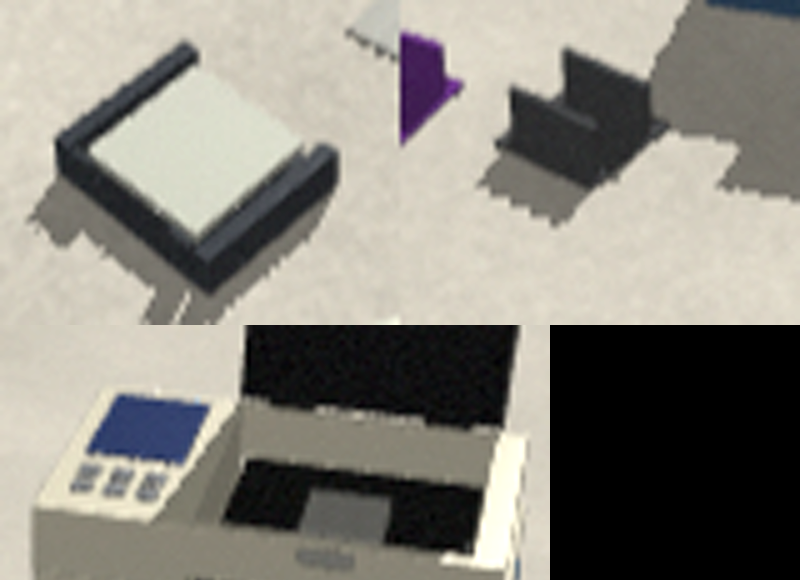

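Spatula A's handle centre is at (450.3, 39.4), heading 76.4° and 113×17 mm, as it should be. I'll grip it at tool x = +35 mm, which is (459.5, 77.3). The tray's +x heading is about 70.7°, with its open front on the far side, at -y. First I'll turn by +58.8°.

Emit:
jog_arm(deltas=[[0,0,-0.114,0,0,0,1],[0,0,-0.114,0,0,0,1],[0,0,-0.114,0,0,0,1],[0,0,-0.114,0,0,0,1],[0,0,-0.114,0,0,0,1],[0,0,-0.114,0,0,0,1],[0,0,-0.114,0,0,0,1],[0,0,-0.114,0,0,0,1],[0,0,-0.114,0,0,0,1],[0,0,0,3.8,0.55,0,1],[0,0,0,3.8,0.55,0,1],[0,0,0,3.8,0.55,0,1]], grip_force=80)

```text
t: 1.1
tool_pos: [0.2316, -0.4876, 0.2522]
tool_rot: [-2.469, -1.939, -0.001]
contact_force: [0.1, -0.5, 2.0]
opening: 0.0856
```

Emit:
jog_arm(deltas=[[0,0,0,3.8,0.55,0,1],[0,0,0,3.8,0.55,0,1],[0,0,0,3.8,0.55,0,1],[0,0,0,3.8,0.55,0,1],[0,0,0,3.8,0.55,0,1],[0,0,0,3.8,0.55,0,1],[0,0,0,3.8,0.55,0,1],[0,0,0,3.8,0.55,0,1],[0,0,0,3.8,0.55,0,1],[0,0,0,3.8,0.55,0,1],[0,0,0,3.8,0.55,0,1],[0,0,0,3.8,0.55,0,1]])

```text
t: 2.1
tool_pos: [0.4033, -0.0593, 0.2531]
tool_rot: [2.469, 1.942, 0.0]
contact_force: [0.3, -0.8, 0.4]
opening: 0.0853
```

```bash
cat >> h.py <<'E'
def plan(x,y,z,yaw):
    o=ctrl.get_obs();r=R.from_rotvec(o['tool_rot']).as_matrix();p=np.array(o['tool_pos'])
    a=np.radians(yaw);t=np.array([[np.cos(a),np.sin(a),0],[np.sin(a),-np.cos(a),0],[0,0,-1]])
    dr=R.from_matrix(r.T@t).as_rotvec();d=np.array([x,y,z])-p
    print('t %.2f pos'%o['t'],p.round(4),'yaw %.2f'%np.degrees(np.arctan2(r[1,0],r[0,0])),'F',np.round(o['contact_force'],1),'op %.4f'%o['opening'])
    print(' turn',dr.round(4),'shift cm now-axes',(r.T@d*100).round(2),'target-axes',(t.T@d*100).round(2))
E
python3 - <<'E'
from h import *
plan(.4595,.0773,.025,76.4)
for n in('top','side'):
    w=np.load(n+'w.npy').reshape(-1,3)
    q=w[(w[:,2]>.029)&(w[:,2]<.040)&(abs(w[:,0]-.68)<.055)&(abs(w[:,1]-.02)<.055)]
    a=np.radians(-11.5);e=np.array([[np.cos(a),np.sin(a)],[-np.sin(a),np.cos(a)]])
    l=(q[:,:2]-[.678,.0226])@e.T
    print(n,len(q),q.mean(0),np.percentile(l,[2,50,98],axis=0).round(4).tolist(),np.histogram(l[:,1],np.arange(-.045,.046,.005))[0])
T=np.load('top0.npz')['im']
print(T[146:184:2,302:346].mean(-1).astype(int))
# axis profile at z=.035: mean brightness against rest y
x=np.linspace(-.022,.022,40)
for yaw in(-9,-11.5,-14):
    a=np.radians(yaw);out=[]
    for y in np.arange(-.045,.046,.0025):
        P=np.array([[.676+np.cos(a)*s-np.sin(a)*y,.0226+np.sin(a)*s+np.cos(a)*y,.035] for s in x])
        K,r,t=cal('top');c=P@r.T+t;u=c[:,:2]/c[:,2:]*K[0,0]+K[:2,2]
        out.append(cv2.remap(T.astype(np.float32).mean(-1),u[:,0].astype(np.float32)[None],u[:,1].astype(np.float32)[None],1).mean())
    print(yaw,np.round(out).astype(int))
E
```

```text
t 2.10 pos [ 0.4033 -0.0593  0.2531] yaw 76.36 F [ 0.3 -0.8  0.4] op 0.0853
 turn [ 0.0004  0.0001 -0.0007] shift cm now-axes [14.61  2.23 22.81] target-axes [14.6   2.25 22.81]
top 84 [0.68001323 0.02363744 0.03495054] [[-0.0261, -0.0239], [0.0015, 0.0206], [0.0296, 0.0258]] [ 0  0  0  0 33  8  0  0  0  0  0  0  0 36  7  0  0  0]
side 101 [0.68118407 0.02454456 0.03273107] [[-0.0255, -0.0237], [0.0039, 0.0206], [0.0328, 0.0277]] [ 0  0  0  0 23 27  0  0  0  0  0  0  0 25 26  0  0  0]
[[106 105 105 104 107 105 103 105 105 106 104 105 104 103 104 102 100 103
  105 105 107 107 105 105 106 106 105 105 107 106 109 106 108 105 107 107
  107 107 106 106 107 105 107 107]
 [104 106 106 104 102 103 104 102 104 103 100  97  96  97  99 101 102 102
  104 104 105 106 103 103 104 105 104 108 106 105 104 104 103 105 103 103
  105 104 105 107 107 106 107 108]
 [105 105 104 106 106 104 105 104 100  85  71  63  51  49  56  60  65  70
   77  87  95  99 101 102 103 104 104 107 107 106 105 103 105 106 105 104
  106 105 104 106 105 105 105 105]
 [ 75  78  77  76  76  77  75  76  75  69  53  37  33  37  41
[... 2522 characters left out ...]
 103 103 104 103 105 104 103 103 104 105 106 105 106
  106 104 101 101 102 106 105 104 100  97  93  78  61  61  62  63  67  64
   63  65  65  63  64  62  62  65]
 [107 106 104 105 104 106 104 105 105 103 104 103 103 104 104 104 104 104
  103 103 101 104 103 105 106 107 106 109 103  86  68  65  64  64  63  63
   64  63  64  63  62  62  64  62]]
-9 [90 89 89 83 68 50 41 42 43 43 39 33 30 30 30 30 30 30 30 30 30 30 30 30
 31 34 40 43 39 34 34 44 56 62 63 63 63]
-11.5 [88 88 88 83 69 50 41 42 43 43 39 33 30 30 30 30 30 30 30 30 30 30 30 31
 31 35 40 43 39 34 34 44 56 62 63 64 64]
-14 [86 86 86 82 69 50 42 42 44 43 39 33 30 30 30 30 30 30 30 30 30 30 30 31
 32 35 40 43 39 33 34 44 56 62 64 64 65]
```

The rail tops in both depth views put the rest's centre at (0.680, 0.023), at height 0.035. Now to the spatula.

Emit:
jog_arm(deltas=[[0,0,0,3.65,0.56,0,1],[0,0,0,3.65,0.56,0,1],[0,0,0,3.65,0.56,0,1],[0,0,0,3.65,0.57,0,1],[0,0,0,0,0,3.5,1],[0,0,0,0,0,3.5,1],[0,0,0,0,0,3.5,1],[0,0,0,0,0,3.5,1],[0,0,0,0,0,3.0,1],[0,0,0,0,0,2.5,1],[0,0,0,0,0,0.5,1],[0,0,0,0,0,0,1]])

```text
t: 3.1
tool_pos: [0.4575, 0.0753, 0.051]
tool_rot: [-2.467, -1.94, 0.007]
contact_force: [0.6, 0.3, 0.2]
opening: 0.0854
```

```bash
python3 - <<'E'
from h import *
plan(.4595,.0773,.025,76.4)
E
```

```text
t 3.10 pos [0.4575 0.0753 0.051 ] yaw 76.37 F [0.6 0.3 0.2] op 0.0854
 turn [-0.0054  0.0013 -0.0006] shift cm now-axes [0.25 0.16 2.6 ] target-axes [0.25 0.15 2.6 ]
```

Emit:
jog_arm(deltas=[[0,0,0,0.2,0.15,0.8,1],[0,0,0,0,0,0.8,1],[0,0,0,0,0,0.6,1],[0,0,0,0,0,0.3,1],[0,0,0,0,0,0,1],[0,0,0,0,0,0,1]])

```text
t: 3.6
tool_pos: [0.4617, 0.0768, 0.0285]
tool_rot: [2.469, 1.942, 0.0]
contact_force: [-1.2, -0.3, 0.1]
opening: 0.0851
```

```bash
python3 - <<'E'
from h import *
plan(.4595,.0773,.025,76.4)
E
```

```text
t 3.60 pos [0.4617 0.0768 0.0285] yaw 76.36 F [-1.2 -0.3  0.1] op 0.0851
 turn [ 0.0002 -0.0001 -0.0007] shift cm now-axes [-0.01 -0.22  0.35] target-axes [-0.01 -0.22  0.35]
```

Emit:
jog_arm(deltas=[[0,0,0,0,-0.2,0.3,1],[0,0,0,0,0,0,1],[0,0,0,0,0,0,0],[0,0,0,0,0,0,0],[0,0,0,0,0,0,0],[0,0,0,0,0,0,0],[0,0,0,0,0,0,0],[0,0,0,0,0,0,0],[0,0,0,0,0,0,0],[0,0,0,0,0,0,0],[0,0,0,0,0,0,0],[0,0,0,0,0,0,0]])

```text
t: 4.6
tool_pos: [0.46, 0.0773, 0.0257]
tool_rot: [2.469, 1.942, 0.001]
contact_force: [0.2, -0.5, 2.3]
opening: 0.0144
```

```bash
python3 - <<'E'
from h import *
plan(.4595,.0773,.025,76.4)
E
```

```text
t 4.60 pos [0.46   0.0773 0.0257] yaw 76.36 F [ 0.2 -0.5  2.3] op 0.0144
 turn [ 0.0008 -0.0002 -0.0007] shift cm now-axes [-0.01 -0.05  0.07] target-axes [-0.01 -0.05  0.07]
```

Gripped: the opening is 14.4 mm on the 16 mm handle. Next I'll lift, turn to 70.6° and stand in front of the tray.

Emit:
jog_arm(deltas=[[0,0,0,0,0,-0.6,0],[0,0,0,0,0,-1.0,0],[0,0,0,0,0,-1.0,0],[0,0,0,0,0,-0.9,0],[0,0,0.05,0,0,0,0],[0,0,0.05,0,0,0,0],[0,0,0,1.5,-0.12,0,0],[0,0,0,1.6,-0.12,0,0],[0,0,0,1.6,-0.12,0,0],[0,0,0,0,0,0,0],[0,0,0,0,0,0,0],[0,0,0,0,0,0,0]])

```text
t: 5.6
tool_pos: [0.4717, 0.1226, 0.0607]
tool_rot: [2.563, 1.816, 0.0]
contact_force: [1.2, 0.1, -0.6]
opening: 0.0141
```

```bash
python3 - <<'E'
from h import *
plan(.4718,.1230,.0607,70.6)
br=lambda lo,hi=999:(lambda a:(a.sum(-1)/3>lo)&(a.sum(-1)/3<hi))
im,d=vision.get_image('top');S,ds=vision.get_image('side');np.savez('now.npz',im=im,d=d,S=S,ds=ds)
K,r,t=cal('top')
def pj(n,P):
    K,r,t=cal(n);c=r@np.array(P)+t;return (K[:2,:2]@(c[:2]/c[2])+K[:2,2])
print('tip exp px',pj('top',[.4718+.332*.1,.123+.943*.1,.0375]),pj('side',[.4718+.332*.1,.123+.943*.1,.0375]))
a=cv2.resize(im[190:265,200:300],None,fx=6,fy=6,interpolation=cv2.INTER_CUBIC)
a=np.clip(a.astype(int)*1.8,0,255).astype('uint8')
b=cv2.resize(S[230:330,260:400],None,fx=5,fy=5,interpolation=cv2.INTER_CUBIC)[:,:600]
save('look1.png',a);save('look1s.png',b)
w=cloud('side',ds)
x=w[230:330,260:400].reshape(-1,3);l=(x[:,:2]-[.4718,.123])@np.array([[.332,-.943],[.943,.332]])
m=(x[:,2]>.028)&(x[:,2]<.05)&(l[:,0]>.035)&(l[:,0]<.11)&(abs(l[:,1])<.03)
print('blade side: n',m.sum(),np.percentile(l[m],[2,50,98],axis=0),'z',np.polyfit(l[m,0],x[m,2],1),np.median(x[m,2]))
w=cloud('top',d);x=w[190:265,200:300].reshape(-1,3);l=(x[:,:2]-[.4718,.123])@np.array([[.332,-.943],[.943,.332]])
m=(x[:,2]>.028)&(x[:,2]<.05)&(l[:,0]>.035)&(l[:,0]<.11)&(abs(l[:,1])<.03)
print('blade top: n',m.sum(),np.percentile(l[m],[2,50,98],axis=0),'z',np.polyfit(l[m,0],x[m,2],1),'yline',np.polyfit(l[m,0],l[m,1],1),np.median(x[m,2]))
E
```

```text
t 5.60 pos [0.4717 0.1226 0.0607] yaw 70.65 F [ 1.2  0.1 -0.6] op 0.0141
 turn [0.0004 0.0002 0.0008] shift cm now-axes [ 0.04 -0.01  0.  ] target-axes [ 0.04 -0.01  0.  ]
tip exp px [246.32324137 229.65130008] [321.52028238 277.78259325]
blade side: n 300 [[ 0.03609405 -0.01567858]
 [ 0.06929785 -0.00042422]
 [ 0.09939949  0.01368043]] z [-1.34787204e-05  3.65420186e-02] 0.036514717537116534
blade top: n 11 [[ 0.08579839 -0.01468836]
 [ 0.09133192 -0.0122612 ]
 [ 0.09742712 -0.00973869]] z [-0.22879486  0.05979833] yline [ 0.05882815 -0.01775477] 0.03857622742686983
```

View pics/look1.png

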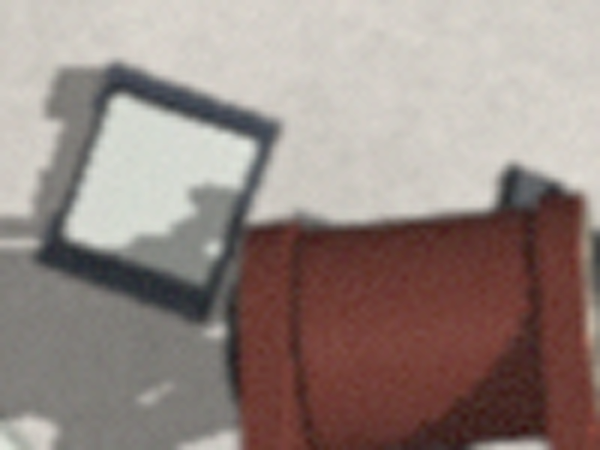

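The top view is blocked by the forearm over the blade. The side view shows the blade level and straight, with its tip where expected and its centre about 1 mm off to -y. I'll measure the tray's centreline in the same side view, so the two can be compared directly.

```bash
python3 - <<'E'
from h import *
for n,f in(('top','topw.npy'),('side','sidew.npy')):
    x=np.load(f).reshape(-1,3)
    for yaw in(70.6,):
        a=np.radians(yaw);u=np.array([np.cos(a),np.sin(a)]);v=np.array([-u[1],u[0]])
        l=(x[:,:2]-[.5249,.2739])@np.c_[u,v]
        z=x[:,2];ok=(abs(l[:,0])<.06)&(abs(l[:,1])<.065)
        m=ok&(z>.0195 if n=='side' else z>.0205)&(z<.028)&(abs(l[:,1])>.036)&(abs(l[:,0])<.03)
        for s in(1,-1):
            q=m&(s*l[:,1]>0);print(n,'wall',s,q.sum(),np.percentile(l[q,1],[3,50,97]).round(4),'slope',np.polyfit(l[q,0],l[q,1],1).round(4), 'z',np.median(z[q]).round(4))
        q=ok&(abs(l[:,1])<.05)&(z>.0185)&(z<.028)
        print(' x extent of high parts',np.percentile(l[q,0],[.5,2,98,99.5]).round(4))
br=lambda a:a.sum(-1)/3>115
S=np.load('side0.npz')['im'];print(S[302,255:345].mean(-1).astype(int))
m=(S[278:330,268:335].astype(int).sum(-1)/3);import sys
# tile in side: bright, bounded by dark walls; connected comp through erode of depth z in .016-.0205
w=np.load('sidew.npy');k=(abs(w[...,2]-.0182)<.0025)&(S.astype(int).sum(-1)>330)
q=w[k];q=q[(abs(q[:,0]-.525)<.06)&(abs(q[:,1]-.274)<.06)];r=cv2.minAreaRect((q[:,:2]*1000).astype(np.float32));print('tile side',len(q),r)
E
```

```text
top wall 1 56 [0.0375 0.0418 0.0456] slope [-0.0075  0.0418] z 0.0228
top wall -1 56 [-0.0474 -0.0435 -0.0393] slope [ 0.0005 -0.0434] z 0.0231
 x extent of high parts [-0.035  -0.0319  0.0389  0.0414]
side wall 1 98 [0.0366 0.041  0.0455] slope [-0.0011  0.041 ] z 0.0212
side wall -1 90 [-0.0486 -0.0435 -0.039 ] slope [-0.0036 -0.0435] z 0.0213
 x extent of high parts [-0.0341 -0.0317  0.0417  0.0422]
[159 158 156 158 156 155 158 164 165 163 160 157 160 160 161 162 163 157
  63  28  30  29  27  36  46  55  86 124 146 168 162 162 163 163 163 163
 164 163 164 163 164 164 164 163 164 163 164 165 165 164 166 164 165 164
 164 164 167 167 166 165 167 169 143 102  75  67  64  62  65  66  72  60
  36  31  72 151 151 154 153 154 156 160 159 157 154 157 156 154 155 159]
tile side 723 ((528.53759765625, 274.30975341796875), (65.77169799804688, 65.86125946044922), 70.19695281982422)
```

The walls' centreline agrees with the blade's to under 1 mm in the side view. Next I'll lower so the blade's underside is at about 6.5 mm, then slide in 97 mm.

Emit:
jog_arm(deltas=[[0,0,0,0,0,1.0,0],[0,0,0,0,0,1.0,0],[0,0,0,0,0,0.85,0],[0,0,0,0,0,0,0],[0,0,0,0,0,0,0],[0,0,0,1.0,0,0,0],[0,0,0,1.0,0,0,0],[0,0,0,1.0,0,0,0],[0,0,0,1.0,0,0,0],[0,0,0,0,0,0,0],[0,0,0,0,0,0,0]])

```text
t: 6.62
tool_pos: [0.4854, 0.1615, 0.0321]
tool_rot: [2.562, 1.818, 0.0]
contact_force: [0.5, -0.2, -1.9]
opening: 0.0146
```

```bash
python3 - <<'E'
from h import *
plan(.5249-.332*.062,.2739-.943*.062,.0322,70.6)
E
```

```text
t 6.62 pos [0.4854 0.1615 0.0321] yaw 70.73 F [ 0.5 -0.2 -1.9] op 0.0146
 turn [ 0.0004 -0.      0.0023] shift cm now-axes [ 5.72  0.   -0.01] target-axes [ 5.72 -0.01 -0.01]
```

Emit:
jog_arm(deltas=[[0,0,0,1.0,0,0,0],[0,0,0,1.0,0,0,0],[0,0,0,1.0,0,0,0],[0,0,0,1.0,0,0,0],[0,0,0,0.8,0,0,0],[0,0,0,0.5,0,0,0],[0,0,0,0.4,0,0,0],[0,0,0,0,0,0,0],[0,0,0,0,0,0,0],[0,0,0,0,0,0,0]])

```text
t: 7.45
tool_pos: [0.5037, 0.2141, 0.0317]
tool_rot: [-2.564, -1.816, 0.001]
contact_force: [0.1, 0.0, -0.9]
opening: 0.0146
```

```bash
python3 - <<'E'
from h import *
plan(.5249-.332*.062,.2739-.943*.062,.0322,70.6)
S,ds=vision.get_image('side');save('ins.png',cv2.resize(S[230:340,250:380],None,fx=5,fy=5,interpolation=cv2.INTER_CUBIC))
w=cloud('side',ds);k=(abs(w[...,2]-.0182)<.0025)&(S.astype(int).sum(-1)>300)
q=w[k];q=q[(abs(q[:,0]-.525)<.06)&(abs(q[:,1]-.274)<.06)];print(len(q),cv2.minAreaRect((q[:,:2]*1000).astype(np.float32)))
E
```

```text
t 7.45 pos [0.5037 0.2141 0.0317] yaw 70.62 F [ 0.1  0.  -0.9] op 0.0146
 turn [-0.0003  0.0004  0.0004] shift cm now-axes [ 0.14  0.01 -0.05] target-axes [ 0.14  0.01 -0.05]
233 ((529.14111328125, 274.07806396484375), (65.47950744628906, 65.9554214477539), 70.58192443847656)
```

View pics/ins.png

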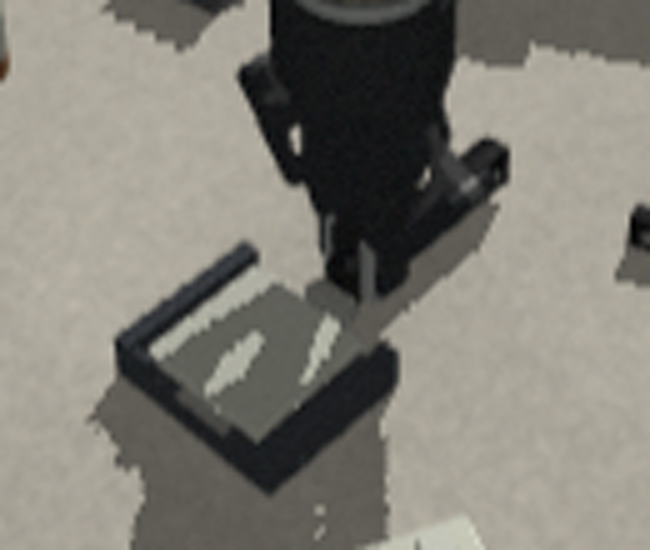

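The view shows the blade under the tile, its tip between the stops, with no contact force. Next I'll go 2 mm further and lift slowly.

Emit:
jog_arm(deltas=[[0,0,0,0.2,0,0,0],[0,0,0,0,0,-0.2,0],[0,0,0,0,0,-0.2,0],[0,0,0,0,0,-0.2,0],[0,0,0,0,0,-0.3,0],[0,0,0,0,0,-0.5,0],[0,0,0,0,0,-0.7,0],[0,0,0,0,0,-0.9,0],[0,0,0,0,0,-0.9,0],[0,0,0,0,0,-0.7,0],[0,0,0,0,0,-0.4,0],[0,0,0,0,0,0,0]])

```text
t: 8.5
tool_pos: [0.5056, 0.2166, 0.0836]
tool_rot: [2.563, 1.816, 0.004]
contact_force: [0.1, 0.3, -2.0]
opening: 0.0144
```

```bash
python3 - <<'E'
from h import *
plan(.5249-.332*.062,.2739-.943*.062,.082,70.6)
S,ds=vision.get_image('side');save('lift.png',cv2.resize(S[200:330,250:390],None,fx=4,fy=4,interpolation=cv2.INTER_CUBIC))
w=cloud('side',ds);k=(w[...,2]>.055)&(w[...,2]<.085)
q=w[k];o=ctrl.get_obs();l=(q[:,:2]-np.array(o['tool_pos'])[:2])@np.array([[.332,-.943],[.943,.332]])
m=(l[:,0]>.02)&(l[:,0]<.11)&(abs(l[:,1])<.05);p=q[m];print(m.sum(),cv2.minAreaRect((l[m]*1000).astype(np.float32)),np.median(p[:,2]),np.linalg.lstsq(np.c_[l[m],np.ones(m.sum())],p[:,2],rcond=None)[0])
E
```

```text
t 8.50 pos [0.5056 0.2166 0.0836] yaw 70.64 F [ 0.1  0.3 -2. ] op 0.0144
 turn [ 0.0025 -0.0017  0.0007] shift cm now-axes [-0.15 -0.08  0.16] target-axes [-0.15 -0.08  0.16]
928 ((60.586334228515625, -3.651538848876953), (80.32951354980469, 67.16325378417969), 1.004098653793335) 0.06560111428697746 [-0.02430791 -0.0091954   0.06680853]
```

View pics/lift.png

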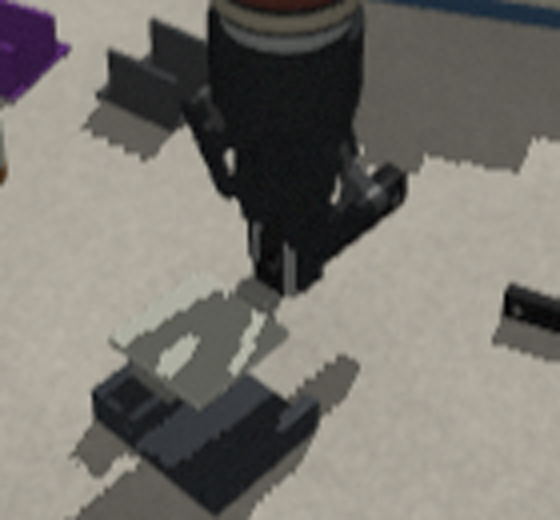

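The tile is clear of the tray and lying on the blade. Next I'll turn it smoothly to -11.5° for the rest.

Emit:
jog_arm(deltas=[[0,0,0.03,0,0,0,0],[0,0,0.06,0,0,0,0],[0,0,0.09,0,0,0,0],[0,0,0.11,0,0,0,0],[0,0,0.12,0,0,0,0],[0,0,0.12,0,0,0,0],[0,0,0.12,0,0,0,0],[0,0,0.12,0,0,0,0],[0,0,0.12,0,0,0,0],[0,0,0.12,0,0,0,0],[0,0,0.12,0,0,0,0],[0,0,0.12,0,0,0,0]])

```text
t: 9.55
tool_pos: [0.504, 0.2161, 0.081]
tool_rot: [3.141, -0.036, -0.002]
contact_force: [-1.1, -0.1, -2.2]
opening: 0.0138
```

Emit:
jog_arm(deltas=[[0,0,0.09,0,0,0,0],[0,0,0.06,0,0,0,0],[0,0,0.033,0,0,0,0],[0,0,0,0.2,0.2,0,0],[0,0,0,0.5,0.5,0,0],[0,0,0,0.8,0.85,0,0],[0,0,0,1.1,1.15,0,0],[0,0,0,1.3,1.4,0,0],[0,0,0,1.4,1.5,0,0],[0,0,0,1.4,1.5,0,0],[0,0,0,1.4,1.5,0,0],[0,0,0,1.4,1.5,0,0]])

```text
t: 10.55
tool_pos: [0.5784, 0.0964, 0.0817]
tool_rot: [3.126, -0.314, 0.0]
contact_force: [0.4, -0.1, -2.1]
opening: 0.0145
```

Emit:
jog_arm(deltas=[[0,0,0,1.3,1.4,0,0],[0,0,0,1.1,1.15,0,0],[0,0,0,0.8,0.85,0,0],[0,0,0,0.5,0.5,0,0],[0,0,0,0.2,0.2,0,0],[0,0,0,0,0,0,0],[0,0,0,0,0,0,0]])

```text
t: 11.13
tool_pos: [0.6073, 0.0509, 0.0816]
tool_rot: [-3.126, 0.313, 0.001]
contact_force: [-0.0, -0.1, -3.1]
opening: 0.0143
```

```bash
cat >> h.py <<'E'
def flat(n,z0,z1,c,yaw,bx,by,d=None,im=None,mn=0):
    """points of height z0..z1 in frame at c,yaw within bx,by; local mm"""
    if d is None: im,d=vision.get_image(n)
    w=cloud(n,d);q=w.reshape(-1,3);g=im.reshape(-1,3).astype(int).mean(1)
    a=np.radians(yaw);e=np.array([[np.cos(a),-np.sin(a)],[np.sin(a),np.cos(a)]])
    l=(q[:,:2]-np.array(c))@e
    m=(q[:,2]>z0)&(q[:,2]<z1)&(abs(l[:,0])<bx)&(abs(l[:,1])<by)&(g>mn)
    l=l[m]*1000;print(n,m.sum(),'med z %.4f'%np.median(q[m,2]),'pct x',np.percentile(l[:,0],[1,50,99]).round(1),'y',np.percentile(l[:,1],[1,50,99]).round(1),'rect',cv2.minAreaRect(l.astype(np.float32)))
    return q[m],l
E
python3 - <<'E'
from h import *
plan(.6192,.0354,.084,-11.5)
im,d=vision.get_image('top');S,ds=vision.get_image('side')
save('rest1.png',np.vstack([cv2.resize(S[165:265,240:380],None,fx=4,fy=4,interpolation=2),cv2.resize(np.clip(im[130:190,270:350].astype(int)*1.8,0,255).astype('uint8'),None,fx=4,fy=4,interpolation=2)[:,:].repeat(1,0) if 0 else np.pad(cv2.resize(np.clip(im[130:180,270:350].astype(int)*1.8,0,255).astype('uint8'),None,fx=4,fy=4),((0,0),(0,240),(0,0)))]))
flat('top',.057,.08,(.680,.023),-11.5,.055,.055,d,im);flat('side',.057,.08,(.680,.023),-11.5,.055,.055,ds,S)
flat('side',.029,.04,(.680,.023),-11.5,.04,.04,ds,S)
E
```

```text
t 11.13 pos [0.6073 0.0509 0.0816] yaw -11.45 F [-0.  -0.1 -3.1] op 0.0143
 turn [-0.0002  0.0007  0.001 ] shift cm now-axes [ 1.47  1.28 -0.24] target-axes [ 1.47  1.28 -0.24]
top 144 med z 0.0646 pct x [-42.8  12.2  22.3] y [-19.5  14.2  43.5] rect ((-11.071004867553711, 12.066381454467773), (65.68718719482422, 68.2835693359375), 88.0351791381836)
side 309 med z 0.0633 pct x [-53.5 -13.1  18.8] y [-10.4  23.6  45.8] rect ((-17.137054443359375, 14.569982528686523), (73.39957427978516, 63.34116744995117), 0.275486022233963)
side 51 med z 0.0327 pct x [-27.    0.2  29.4] y [20.1 24.1 27.3] rect ((0.7750034332275391, 22.75741958618164), (7.781316757202148, 57.065330505371094), 87.43079376220703)
```

View pics/rest1.png

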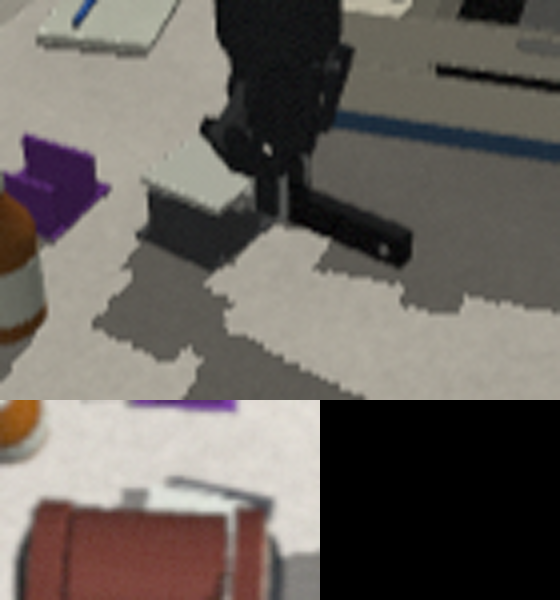

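The side view shows the tile on the blade over the rest, about 11 mm short in x and 12 mm off in y. I'll make the final shift, then lower it in two stages.

Emit:
jog_arm(deltas=[[0,0,0,0.2,0.2,0,0],[0,0,0,0.4,0.4,0,0],[0,0,0,0.4,0.4,0,0],[0,0,0,0.3,0.2,0,0],[0,0,0,0,0,0,0],[0,0,0,0,0,0.3,0],[0,0,0,0,0,0.5,0],[0,0,0,0,0,0.5,0],[0,0,0,0,0,0.3,0],[0,0,0,0,0,0,0],[0,0,0,0,0,0,0]])

```text
t: 12.15
tool_pos: [0.6176, 0.0362, 0.0651]
tool_rot: [3.126, -0.314, -0.002]
contact_force: [-0.0, 0.5, -2.1]
opening: 0.0142
```

```bash
python3 - <<'E'
from h import *
plan(.6192,.0354,.084,-11.5)
im,d=vision.get_image('top');S,ds=vision.get_image('side')
flat('top',.042,.062,(.680,.023),-11.5,.055,.055,d,im);flat('side',.040,.06,(.680,.023),-11.5,.055,.055,ds,S)
E
```

```text
t 12.15 pos [0.6176 0.0362 0.0651] yaw -11.46 F [-0.   0.5 -2.1] op 0.0142
 turn [0.0001 0.0011 0.0006] shift cm now-axes [ 0.17  0.05 -1.89] target-axes [ 0.18  0.05 -1.89]
top 118 med z 0.0477 pct x [-16.8  25.7  35.3] y [-34.4   2.2  30.8] rect ((13.550472259521484, -12.939224243164062), (89.27806854248047, 44.57486343383789), 52.35157775878906)
side 302 med z 0.0472 pct x [-45.2  -0.   32.5] y [-23.9  11.3  32.7] rect ((-6.747539520263672, 2.027210235595703), (62.46973419189453, 80.75601196289062), 88.77891540527344)
```

Emit:
jog_arm(deltas=[[0,0,0,0,0,0.2,0],[0,0,0,0,0,0.2,0],[0,0,0,0,0,0.15,0],[0,0,0,0,0,0.15,0],[0,0,0,0,0,0.15,0],[0,0,0,0,0,0.2,0],[0,0,0,0,0,0.2,0],[0,0,0,0,0,0.2,0],[0,0,0,0,0,0.3,0],[0,0,0,0,0,0,0],[0,0,0,0,0,0,0]])

```text
t: 13.17
tool_pos: [0.6178, 0.0361, 0.0479]
tool_rot: [3.126, -0.314, -0.001]
contact_force: [0.2, -0.4, -0.9]
opening: 0.0144
```

```bash
python3 - <<'E'
from h import *
plan(.6192,.0354,.047,-11.5)
S,ds=vision.get_image('side')
flat('side',.036,.05,(.680,.023),-11.5,.055,.055,ds,S)
E
```

```text
t 13.17 pos [0.6178 0.0361 0.0479] yaw -11.47 F [ 0.2 -0.4 -0.9] op 0.0144
 turn [0.0001 0.0006 0.0005] shift cm now-axes [0.15 0.04 0.09] target-axes [0.15 0.04 0.09]
side 245 med z 0.0399 pct x [-33.6   4.6  33.3] y [-30.8  13.8  32.7] rect ((0.19586944580078125, 0.7846755981445312), (67.31906127929688, 66.04431915283203), 1.1816537380218506)
```

The tile is resting on the rails, with its top at 0.040–0.041, centred within 1 mm and square within about 1.2°. The blade is clear below. Next I'll draw it out along -x and lay the spatula down.

Emit:
jog_arm(deltas=[[0,0,0,-0.4,0,0,0],[0,0,0,-0.8,0,0,0],[0,0,0,-1.2,0,0,0],[0,0,0,-1.5,0,0,0],[0,0,0,-1.5,0,0,0],[0,0,0,-1.5,0,0,0],[0,0,0,-1.5,0,0,0],[0,0,0,-1.5,0,0,0],[0,0,0,-1.1,0,0,0],[0,0,0,-0.5,0,0,0],[0,0,0,0,0,0,0],[0,0,0,0,0,0,0]])

```text
t: 14.22
tool_pos: [0.5057, 0.059, 0.0487]
tool_rot: [-3.126, 0.314, -0.002]
contact_force: [0.4, -0.3, -1.4]
opening: 0.0144
```

Emit:
jog_arm(deltas=[[0,0,0,0,0,0.7,0],[0,0,0,0,0,0.7,0],[0,0,0,0,0,0.4,0],[0,0,0,0,0,0.2,0],[0,0,0,0,0,0.1,0],[0,0,0,0,0,0,0],[0,0,0,0,0,0,0]])

```text
t: 14.8
tool_pos: [0.5055, 0.059, 0.0273]
tool_rot: [-3.126, 0.314, 0.0]
contact_force: [0.3, -0.1, -1.4]
opening: 0.0142
```

```bash
python3 - <<'E'
from h import *
plan(.5,.06,.0257,-11.5)
S,ds=vision.get_image('side')
flat('side',.036,.05,(.680,.023),-11.5,.055,.055,ds,S)
E
```

```text
t 14.80 pos [0.5055 0.059  0.0273] yaw -11.47 F [ 0.3 -0.1 -1.4] op 0.0142
 turn [-0.      0.      0.0005] shift cm now-axes [-0.56  0.01  0.16] target-axes [-0.56  0.01  0.16]
side 372 med z 0.0400 pct x [-33.4  -2.4  32.4] y [-34.    1.3  31.8] rect ((-0.2913322448730469, -1.2866935729980469), (68.35736083984375, 69.65045166015625), 89.79357147216797)
```

Emit:
jog_arm(deltas=[[0,0,0,0,0,0.1,0],[0,0,0,0,0,0.06,0],[0,0,0,0,0,0,0],[0,0,0,0,0,0,0.3],[0,0,0,0,0,0,1],[0,0,0,0,0,0,1],[0,0,0,0,0,0,1],[0,0,0,0,0,0,1],[0,0,0,0,0,0,1],[0,0,0,0,0,-1,1],[0,0,0,0,0,-2,1],[0,0,0,0,0,-3,1]])

```text
t: 15.85
tool_pos: [0.503, 0.059, 0.0842]
tool_rot: [3.125, -0.314, -0.01]
contact_force: [0.9, -0.5, -0.3]
opening: 0.0856
```

Emit:
jog_arm(deltas=[[0,0,0,0,0,-3.5,1],[0,0,0,0,0,-3.5,1],[0,0,0,-4,0,-0.5,1],[0,0,0,-4,0,0,1],[0,0,0,0,0,0,1],[0,0,0,0,0,0,1]])

```text
t: 16.35
tool_pos: [0.4251, 0.0753, 0.1609]
tool_rot: [-3.126, 0.312, -0.002]
contact_force: [1.0, 0.3, 0.0]
opening: 0.0854
```

```bash
python3 - <<'E'
from h import *
plan(.680,.023,.16,-11.5)
im,d=vision.get_image('top');S,ds=vision.get_image('side')
flat('top',.036,.05,(.680,.023),-11.5,.055,.055,d,im);flat('side',.036,.05,(.680,.023),-11.5,.055,.055,ds,S)
print(rect('top',im,(300,140,345,185),lambda a:a.mean(-1)>75,.041))
save('rest2.png',np.vstack([np.clip(im[120:300,240:440].astype(int)*1.6,0,255).astype('uint8').repeat(2,0).repeat(2,1),S[160:300,240:440].repeat(2,0).repeat(2,1)]))
E
```

```text
t 16.35 pos [0.4251 0.0753 0.1609] yaw -11.42 F [1.  0.3 0. ] op 0.0854
 turn [-0.0003 -0.0012  0.0015] shift cm now-axes [26.02  0.08  0.12] target-axes [26.02  0.04  0.09]
top 630 med z 0.0414 pct x [-33.5  -1.3  31.1] y [-33.7  -1.5  30.7] rect ((-1.1863479614257812, -1.5454635620117188), (66.82688903808594, 65.69212341308594), 1.013543963432312)
side 377 med z 0.0401 pct x [-33.6  -1.5  32. ] y [-32.8   1.9  32.5] rect ((0.2809906005859375, -0.7096595764160156), (68.7158432006836, 67.29058074951172), 0.5301766395568848)
{'c': array([689.4,  23.9]), 'size': array([ 99.2, 116.1]), 'longdir': -89.9, 'px': array([323. , 155.3])}
```

View pics/rest2.png

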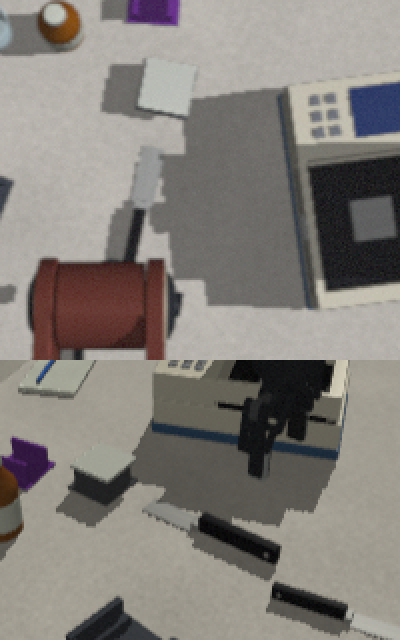

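The tile is on the rest at about (0.679, 0.022) with yaw about -10.7°. The spatula lies flat on the bench, ahead of the rest. Next I'll go over the tile and check the fingertip height at this opening.

Emit:
jog_arm(deltas=[[0,0,-0.012,1.5,0.01,0,1],[0,0,0,3,0.02,0,1],[0,0,0,3,0.02,0,1],[0,0,0,3,0.02,0,1],[0,0,0,3,0.02,0,1],[0,0,0,3,0.02,0,1],[0,0,0,3,0.02,0,1],[0,0,0,3,0.02,0,0.9],[0,0,0,2,0.02,0,0.85],[0,0,0,1.4,0,0,0.85],[0,0,0,0,0,0,0.85],[0,0,0,0,0,0,0.85]])

```text
t: 17.45
tool_pos: [0.6821, 0.0241, 0.1598]
tool_rot: [-3.128, 0.296, 0.002]
contact_force: [-0.6, 0.6, -0.2]
opening: 0.0727
```

```bash
python3 - <<'E'
from h import *
plan(.679,.022,.05,-10.7)
S,ds=vision.get_image('side');w=cloud('side',ds);o=ctrl.get_obs();p=o['tool_pos']
a=np.radians(-10.7);e=np.array([[np.cos(a),-np.sin(a)],[np.sin(a),np.cos(a)]])
q=w.reshape(-1,3);l=(q[:,:2]-p[:2])@e;m=(abs(l[:,0])<.02)&(abs(l[:,1])<.065)&(q[:,2]>.08)&(q[:,2]<.3)
l=l[m];z=q[m,2]-p[2]
for lo,hi in((-.065,-.03),(-.03,0.03),(.03,.065)):
    k=(l[:,1]>lo)&(l[:,1]<=hi);print(lo,k.sum(), np.sort(z[k])[:12].round(4), np.percentile(l[k,1][z[k]<-.003],[2,50,98]).round(4) if (k.sum() and (z[k]<-.003).any()) else '')
E
```

```text
t 17.45 pos [0.6821 0.0241 0.1598] yaw -10.82 F [-0.6  0.6 -0.2] op 0.0727
 turn [ 0.0001  0.0011 -0.0021] shift cm now-axes [-0.25  0.26 10.98] target-axes [-0.27  0.26 10.98]
-0.065 307 [-0.0147 -0.0134 -0.0133 -0.0127 -0.0119 -0.0114 -0.0107 -0.0103 -0.01
 -0.0097 -0.0096 -0.0094] [-0.0455 -0.0363 -0.0346]
-0.03 300 [0.0408 0.0422 0.0423 0.0438 0.0443 0.0448 0.0453 0.0464 0.0466 0.0467
 0.0485 0.0486] 
0.03 578 [-0.0145 -0.0139 -0.0126 -0.0113 -0.0108 -0.0107 -0.0102 -0.0097 -0.0087
 -0.0082 -0.0072 -0.0059] [0.0396 0.0442 0.0503]
```

The fingertips reach 14 mm ahead of the TCP at this opening, so a TCP height of 0.045 puts them 5 mm below the tile's underside. Next I'll descend and grip lightly.

Emit:
jog_arm(deltas=[[0,0,0,-0.25,0.25,0,1],[0,0,0,0,0,2.5,1],[0,0,0,0,0,2.5,1],[0,0,0,0,0,2.5,1],[0,0,0,0,0,2.0,1],[0,0,0,0,0,1.2,1],[0,0,0,0,0,0.5,1],[0,0,0,0,0,0,1],[0,0,0,0,0,0,1]], grip_force=25)

```text
t: 18.25
tool_pos: [0.6786, 0.0226, 0.0499]
tool_rot: [-3.128, 0.295, -0.002]
contact_force: [0.2, -0.5, 0.6]
opening: 0.0853
```

```bash
python3 - <<'E'
from h import *
plan(.679,.022,.045,-10.7)
E
```

```text
t 18.25 pos [0.6786 0.0226 0.0499] yaw -10.78 F [ 0.2 -0.5  0.6] op 0.0853
 turn [-0.0002 -0.0016 -0.0013] shift cm now-axes [0.05 0.05 0.49] target-axes [0.05 0.05 0.49]
```

Emit:
jog_arm(deltas=[[0,0,0,0,0.05,0.3,1],[0,0,0,0,0,0.15,1],[0,0,0,0,0,0,0.9],[0,0,0,0,0,0,0.83],[0,0,0,0,0,0,0.79],[0,0,0,0,0,0,0.76],[0,0,0,0,0,0,0.7],[0,0,0,0,0,0,0.65],[0,0,0,0,0,0,0.65],[0,0,0,0,0,0,0.65]])

```text
t: 19.08
tool_pos: [0.6784, 0.0221, 0.0448]
tool_rot: [-3.128, 0.295, -0.001]
contact_force: [-0.3, 0.4, 4.8]
opening: 0.0652
```

```bash
python3 - <<'E'
from h import *
plan(.679,.022,.045,-10.7)
E
```

```text
t 19.08 pos [0.6784 0.0221 0.0448] yaw -10.78 F [-0.3  0.4  4.8] op 0.0652
 turn [-0.0001 -0.0009 -0.0015] shift cm now-axes [ 0.06 -0.01 -0.02] target-axes [ 0.06 -0.01 -0.02]
```

Emit:
jog_arm(deltas=[[0,0,0,0,0,-0.2,0.65],[0,0,0,0,0,-0.4,0.65],[0,0,0,0,0,-0.8,0.65],[0,0,0,0,0,-1.5,0.65],[0,0,0,0,0,-2,0.65],[0,0,0,0,0,-2.5,0.65],[0,0,0,0,0,-2.5,0.65],[0,0,0,0,0,-2,0.65],[0,0,0,0,0,-1.2,0.65],[0,0,0,0,0,-0.5,0.65],[0,0,0,0,0,0,0.65]])

```text
t: 20.0
tool_pos: [0.6787, 0.0221, 0.1823]
tool_rot: [-3.128, 0.295, -0.005]
contact_force: [-0.7, 0.1, 0.1]
opening: 0.0657
```

```bash
python3 - <<'E'
from h import *
plan(.509,-.235,.18,7.6)
for n in('top','side'):
    D=np.load(n+'0.npz');flat(n,.0765,.0835,(.509,-.235),7.6,.035,.035,D['d'],D['im'])
    q,l=flat(n,.1,.110,(.509,-.235),7.6,.12,.1,D['d'],D['im'])
    w=cloud(n,D['d']).reshape(-1,3);a=np.radians(7.6);e=np.array([[np.cos(a),-np.sin(a)],[np.sin(a),np.cos(a)]])
    k=(w[:,2]>.13)&(w[:,2]<.30);ll=(w[k][:,:2]-[.509,-.235])@e;z=w[k][:,2];k=(abs(ll[:,0])<.085)&(ll[:,1]<-.06)&(ll[:,1]>-.17)
    print('lid: y=%.3f*z+%.4f'%tuple(np.polyfit(z[k],ll[k,1],1)),k.sum(),z[k].max(),np.percentile(ll[k,0],[1,99]))
im,d=vision.get_image('side');p=ctrl.get_obs()['tool_pos']
flat('side',p[2]-.012,p[2]+.004,p[:2],-10.78,.04,.036,d,im,120)
E
```

```text
t 20.00 pos [0.6787 0.0221 0.1823] yaw -10.78 F [-0.7  0.1  0.1] op 0.0657
 turn [ 2.000e-04 -3.100e-03 -3.208e-01] shift cm now-axes [-11.87  28.43   0.19] target-axes [-20.22  23.24   0.23]
top 347 med z 0.0801 pct x [-24.8  -0.5  24.5] y [-23.7   0.9  26.1] rect ((-3.934843063354492, 3.7472782135009766), (63.69769287109375, 59.2252197265625), 87.27254486083984)
top 2277 med z 0.1053 pct x [-98.9  62.7 119.1] y [-84.2   1.2  86.8] rect ((10.041526794433594, 3.2413864135742188), (219.98780822753906, 178.5572967529297), 0.03717908263206482)
lid: y=-0.106*z+-0.0742 2524 0.2959775281567913 [-0.08183877  0.08219611]
side 140 med z 0.0791 pct x [-23.2   1.4  25.8] y [-25.3   2.3  27.7] rect ((1.4203205108642578, 1.5463027954101562), (49.83903884887695, 54.36213302612305), 0.21521525084972382)
side 929 med z 0.1040 pct x [-97.7  33.6 118.5] y [-88.7   8.3  89.7] rect ((10.657295227050781, 2.8755874633789062), (217.95248413085938, 188.03172302246094), 0.008510319516062737)
lid: y=-0.110*z+-0.0742 2880 0.2910749663308357 [-0.08082793  0.08302809]
side 125 med z 0.1776 pct x [-30.8   7.3  34. ] y [-31.6 -11.9  33.5] rect ((1.5120658874511719, 0.8542709350585938), (65.668212890625, 65.90959167480469), 89.2650375366211)
```

The stage is at about (0.509, -0.234), height 0.080, yaw 7.6°. The lid is standing at about 1.68 rad. Next I'll turn by +18.4° and carry the tile over.

Emit:
jog_arm(deltas=[[0,0,-0.06,0,0,0,0.65],[0,0,-0.1,0,0,0,0.65],[0,0,-0.1,0,0,0,0.65],[0,0,-0.06,-0.5,0.6,0,0.65],[0,0,0,-1.2,1.3,0,0.65],[0,0,0,-1.8,2.1,0,0.65],[0,0,0,-2.2,2.5,0,0.65],[0,0,0,-2.2,2.5,0,0.65],[0,0,0,-2.2,2.5,0,0.65],[0,0,0,-2.2,2.5,0,0.65],[0,0,0,-2.2,2.5,0,0.65],[0,0,0,-2.2,2.5,0,0.65]])

```text
t: 21.05
tool_pos: [0.5348, -0.1885, 0.1778]
tool_rot: [-3.133, -0.207, 0.005]
contact_force: [0.6, -0.7, -0.7]
opening: 0.065
```

Emit:
jog_arm(deltas=[[0,0,0,-1.8,2.1,0,0.65],[0,0,0,-1.1,1.3,0,0.65],[0,0,0,-0.5,0.6,0,0.65],[0,0,0,0,0,0,0.65],[0,0,0,0,0,0,0.65]])

```text
t: 21.47
tool_pos: [0.5083, -0.2315, 0.179]
tool_rot: [-3.133, -0.206, 0.002]
contact_force: [0.6, 0.8, -1.6]
opening: 0.0649
```

```bash
python3 - <<'E'
from h import *
plan(.5084,-.2338,.12,7.6)
im,d=vision.get_image('side');p=ctrl.get_obs()['tool_pos']
flat('side',p[2]-.012,p[2]+.004,p[:2],7.6,.045,.036,d,im,100)
im,d=vision.get_image('top');flat('top',p[2]-.012,p[2]+.004,p[:2],7.6,.045,.036,d,im,60)
E
```

```text
t 21.47 pos [ 0.5083 -0.2315  0.179 ] yaw 7.53 F [ 0.6  0.8 -1.6] op 0.0649
 turn [-0.0017  0.0011 -0.0013] shift cm now-axes [-0.01  0.24  5.9 ] target-axes [-0.02  0.23  5.9 ]
side 9 med z 0.1742 pct x [-29.9 -19.2 -13.3] y [22.6 30.7 35.4] rect ((-21.384925842285156, 27.790782928466797), (18.66315269470215, 9.49947452545166), 27.60858154296875)
top 62 med z 0.1757 pct x [15.1 24.9 32.4] y [13.2 24.7 33.6] rect ((23.10895538330078, 23.30138397216797), (18.3562068939209, 20.961933135986328), 2.0375945568084717)
```

Emit:
jog_arm(deltas=[[0,0,0,0,0.23,0.5,0.65],[0,0,0,0,0,1.2,0.65],[0,0,0,0,0,1.8,0.65],[0,0,0,0,0,1.8,0.65],[0,0,0,0,0,1.2,0.65],[0,0,0,0,0,0.8,0.65],[0,0,0,0,0,0.4,0.65],[0,0,0,0,0,0,0.65],[0,0,0,0,0,0,0.65]])

```text
t: 22.32
tool_pos: [0.5092, -0.2345, 0.1036]
tool_rot: [3.134, 0.207, 0.001]
contact_force: [-0.1, 1.1, -0.1]
opening: 0.0651
```

```bash
python3 - <<'E'
from h import *
plan(.5084,-.2338,.09,7.6)
E
```

```text
t 22.32 pos [ 0.5092 -0.2345  0.1036] yaw 7.56 F [-0.1  1.1 -0.1] op 0.0651
 turn [ 0.0004 -0.0006 -0.0008] shift cm now-axes [-0.08 -0.08  1.36] target-axes [-0.07 -0.08  1.36]
```

Emit:
jog_arm(deltas=[[0,0,0,0,-0.05,0.4,0.65],[0,0,0,0,0,0.3,0.65],[0,0,0,0,0,0.2,0.65],[0,0,0,0,0,0.15,0.65],[0,0,0,0,0,0.1,0.65],[0,0,0,0,0,0.1,0.65],[0,0,0,0,0,0,0.65],[0,0,0,0,0,0,0.65]])

```text
t: 22.98
tool_pos: [0.5088, -0.2339, 0.0907]
tool_rot: [-3.135, -0.207, -0.0]
contact_force: [-0.4, 0.4, -0.3]
opening: 0.0653
```

```bash
python3 - <<'E'
from h import *
plan(.5084,-.2338,.09,7.6)
E
```

```text
t 22.98 pos [ 0.5088 -0.2339  0.0907] yaw 7.55 F [-0.4  0.4 -0.3] op 0.0653
 turn [-0.     -0.     -0.0009] shift cm now-axes [-0.04 -0.01  0.07] target-axes [-0.04 -0.01  0.07]
```

Emit:
jog_arm(deltas=[[0,0,0,0,0,0.05,0.65],[0,0,0,0,0,0.05,0.65],[0,0,0,0,0,0.05,0.65],[0,0,0,0,0,0,0.65],[0,0,0,0,0,0,0.65]])

```text
t: 23.4
tool_pos: [0.509, -0.234, 0.0898]
tool_rot: [3.135, 0.207, 0.0]
contact_force: [-1.7, 0.7, 4.6]
opening: 0.065
```

Contact: 4.6 N upward at the expected height. Next I'll release gently, rise clear and look.

Emit:
jog_arm(deltas=[[0,0,0,0,0,0,0.75],[0,0,0,0,0,0,0.79],[0,0,0,0,0,0,0.84],[0,0,0,0,0,0,0.92],[0,0,0,0,0,0,1],[0,0,0,0,0,0,1],[0,0,0,0,0,0,1],[0,0,0,0,0,-0.5,1],[0,0,0,0,0,-1,1],[0,0,0,0,0,-2,1],[0,0,0,0,0,-3.5,1],[0,0,0,0,0,-3.5,1]])

```text
t: 24.4
tool_pos: [0.508, -0.2334, 0.195]
tool_rot: [-3.133, -0.207, 0.003]
contact_force: [0.6, -0.1, -0.7]
opening: 0.0856
```

Emit:
jog_arm(deltas=[[0,0,0,-2,0,-3.5,1],[0,0,0,-3,-1,-3.5,1],[0,0,0,-3,-3,-3.5,1],[0,0,0,-1,-4,-3.5,1],[0,0,0,0,-4,-3.5,1],[0,0,0,0,-4,-3.5,1],[0,0,0,0,0,0,1],[0,0,0,0,0,0,1]])

```text
t: 25.07
tool_pos: [0.4165, -0.1191, 0.3724]
tool_rot: [3.131, 0.211, 0.01]
contact_force: [-0.1, -0.1, -1.4]
opening: 0.0857
```

```bash
python3 - <<'E'
from h import *
plan(.5084,-.2338,.09,7.6)
im,d=vision.get_image('top');S,ds=vision.get_image('side')
flat('top',.0825,.092,(.5093,-.2337),7.6,.045,.045,d,im,60);flat('side',.082,.09,(.5093,-.2337),7.6,.045,.045,ds,S,90)
save('st.png',np.vstack([np.clip(im[140:290,360:520].astype(int)*1.6,0,255).astype('uint8').repeat(2,0).repeat(2,1),S[80:220,300:460].repeat(2,0).repeat(2,1)]))
E
```

```text
t 25.07 pos [ 0.4165 -0.1191  0.3724] yaw 7.70 F [-0.1 -0.1 -1.4] op 0.0857
 turn [ 0.0042 -0.0061  0.0017] shift cm now-axes [ 7.4  12.48 28.34] target-axes [ 7.6  12.59 28.24]
top 648 med z 0.0866 pct x [-31.5  -0.1  31.7] y [-31.6   0.2  31.9] rect ((0.1083831787109375, 0.1234588623046875), (65.53392028808594, 64.38687896728516), 89.92132568359375)
side 14 med z 0.0841 pct x [-26.3   6.1  33.4] y [-30.   32.4  35.1] rect ((14.394647598266602, 13.283576965332031), (50.76429748535156, 75.74343872070312), 34.314125061035156)
```

View pics/st.png

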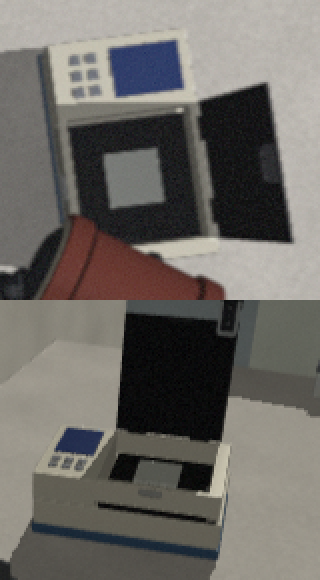

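The tile is flat on the stage, centred within 0.2 mm and square in the top view. The lid is at about 1.68 rad with its free edge at z of about 0.29. Next I'll close the fingers and pass over the lid to its outer side.

Emit:
jog_arm(deltas=[[0,0,0,0.85,1.5,0,0],[0,0,0,0.85,3.0,0,0],[0,0,0,0.85,3.2,0,0],[0,0,0,0.85,3.2,0,0],[0,0,0,0.85,3.2,0,0],[0,0,0,0.85,3.2,0,0],[0,0,0,0.85,3.2,0,0],[0,0,0,0.85,3.2,0,0],[0,0,0,0.9,2.5,0,0],[0,0,0,0,1.4,0,0],[0,0,0,0,0,0,0],[0,0,0,0,0,0,0]])

```text
t: 26.17
tool_pos: [0.5279, -0.3839, 0.3665]
tool_rot: [-3.132, -0.204, 0.004]
contact_force: [0.4, 1.0, 0.8]
opening: -0.0002
```

```bash
python3 - <<'E'
from h import *
plan(.5291,-.3824,.278,7.6)
S,ds=vision.get_image('side');w=cloud('side',ds).reshape(-1,3)
a=np.radians(7.6);e=np.array([[np.cos(a),-np.sin(a)],[np.sin(a),np.cos(a)]])
l=(w[:,:2]-[.5093,-.2337])@e;k=(w[:,2]>.13)&(w[:,2]<.285)&(abs(l[:,0])<.085)&(l[:,1]<-.06)&(l[:,1]>-.13)
print('lid',np.polyfit(w[k,2],l[k,1],1),w[k,2].max())
E
```

```text
t 26.17 pos [ 0.5279 -0.3839  0.3665] yaw 7.46 F [0.4 1.  0.8] op -0.0002
 turn [-0.0031  0.0023 -0.0024] shift cm now-axes [ 0.16 -0.11  8.85] target-axes [ 0.14 -0.13  8.85]
lid [-0.11934554 -0.07359835] 0.284863198738223
```

Lid untouched. Next I'll descend behind it so the tips are at z = 0.256.

Emit:
jog_arm(deltas=[[0,0,0,0,0,2,0],[0,0,0,0,0,2.5,0],[0,0,0,0,0,2.3,0],[0,0,0,0,0,1.5,0],[0,0,0,0,0,0.5,0],[0,0,0,0,0,0,0],[0,0,0,0,-1,0,0],[0,0,0,0,-1,0,0],[0,0,0,0,-1,0,0],[0,0,0,0,-1,0,0],[0,0,0,0,0,0,0],[0,0,0,0,0,0,0]])

```text
t: 27.22
tool_pos: [0.5236, -0.3429, 0.2812]
tool_rot: [3.134, 0.209, 0.001]
contact_force: [-0.2, 0.2, 0.0]
opening: -0.0003
```

```bash
cat >> h.py <<'E'
def lid(nm='side'):
    S,ds=vision.get_image(nm);w=cloud(nm,ds).reshape(-1,3);g=S.reshape(-1,3).mean(1)
    a=np.radians(7.6);e=np.array([[np.cos(a),-np.sin(a)],[np.sin(a),np.cos(a)]])
    l=(w[:,:2]-[.5093,-.2337])@e;k=(w[:,2]>.109)&(w[:,2]<.31)&(abs(l[:,0])<.08)&(abs(abs(l[:,0])-.06)<.02)&(g<40)&(l[:,1]>-.13)&(l[:,1]<.1)
    print(nm,'lid angle med %.3f'%np.median(np.arctan2(w[k,2]-.106,l[k,1]+.087)),k.sum())
E
python3 - <<'E'
from h import *
plan(.5093+.107*.1323,-.2337-.107*.9912,.278,7.6)
lid()
E
```

```text
t 27.22 pos [ 0.5236 -0.3429  0.2812] yaw 7.62 F [-0.2  0.2  0. ] op -0.0003
 turn [ 0.0007 -0.0008  0.0003] shift cm now-axes [ 0.02 -0.32  0.32] target-axes [ 0.02 -0.32  0.32]
side lid angle med 1.576 1506
```

The lid is already moving with the fingers (about 1.58 rad). Next I'll follow its arc down.

Emit:
jog_arm(deltas=[[0,0,0,0,-1.45,0.2,0],[0,0,0,0,-1.45,0.2,0],[0,0,0,0,-1.3,0.3,0],[0,0,0,0,-1.3,0.3,0],[0,0,0,0,-1.2,0.5,0],[0,0,0,0,-1.2,0.5,0],[0,0,0,0,-1.1,0.7,0],[0,0,0,0,-1.1,0.7,0],[0,0,0,0,-0.96,0.9,0],[0,0,0,0,-0.96,0.9,0],[0,0,0,0,0,0,0],[0,0,0,0,0,0,0]])

```text
t: 28.27
tool_pos: [0.507, -0.2237, 0.227]
tool_rot: [-3.133, -0.208, 0.003]
contact_force: [0.6, 0.1, 0.6]
opening: 0.0002
```

```bash
python3 - <<'E'
from h import *
plan(.5093-.010*.1323,-.2337+.010*.9912,.229,7.6)
lid()
E
```

```text
t 28.27 pos [ 0.507  -0.2237  0.227 ] yaw 7.60 F [0.6 0.1 0.6] op 0.0002
 turn [-0.0016  0.0021 -0.0001] shift cm now-axes [ 0.09  0.02 -0.2 ] target-axes [ 0.09  0.02 -0.2 ]
side lid angle med 0.694 502
```

Emit:
jog_arm(deltas=[[0,0,0,0,-0.9,1.0,0],[0,0,0,0,-0.9,1.0,0],[0,0,0,0,-0.8,1.15,0],[0,0,0,0,-0.8,1.15,0],[0,0,0,0,-0.6,1.2,0],[0,0,0,0,-0.5,1.2,0],[0,0,0,0,-0.5,0.7,0],[0,0,0,0,-0.3,0.4,0],[0,0,0,0,0,0,0],[0,0,0,0,0,0,0]])

```text
t: 29.15
tool_pos: [0.5007, -0.1719, 0.1504]
tool_rot: [-3.135, -0.207, 0.0]
contact_force: [0.4, -0.8, 0.3]
opening: -0.0001
```

```bash
python3 - <<'E'
from h import *
plan(.5093-.065*.1323,-.2337+.065*.9912,.134,7.6)
lid()
E
```

```text
t 29.15 pos [ 0.5007 -0.1719  0.1504] yaw 7.57 F [ 0.4 -0.8  0.3] op -0.0001
 turn [-0.0002  0.0001 -0.0006] shift cm now-axes [ 0.03 -0.26  1.64] target-axes [ 0.03 -0.26  1.64]
side lid angle med 0.135 675
```

Emit:
jog_arm(deltas=[[0,0,0,0,-0.3,0.4,0],[0,0,0,0,0,0.4,0],[0,0,0,0,0,0.3,0],[0,0,0,0,0,0.3,0],[0,0,0,0,0,0.2,0],[0,0,0,0,0,0.1,0],[0,0,0,0,0,0,0],[0,0,0,0,0,0,0]])

```text
t: 29.87
tool_pos: [0.5004, -0.1692, 0.1339]
tool_rot: [3.135, 0.207, 0.0]
contact_force: [-0.2, 1.5, 5.6]
opening: 0.0002
```

Emit:
jog_arm(deltas=[[0,0,0,0,0,0.1,0],[0,0,0,0,0,0,0],[0,0,0,0,0,0,0]])

```text
t: 30.12
tool_pos: [0.5005, -0.1693, 0.1338]
tool_rot: [3.135, 0.207, 0.0]
contact_force: [-2.8, 2.3, 9.1]
opening: -0.0001
```

Emit:
jog_arm(deltas=[[0,0,0,0,0,0.15,0],[0,0,0,0,0,0.15,0],[0,0,0,0,0,0,0],[0,0,0,0,0,0,0]])

```text
t: 30.45
tool_pos: [0.5007, -0.1693, 0.1335]
tool_rot: [-3.135, -0.207, 0.001]
contact_force: [-10.4, 5.1, 21.6]
opening: -0.0004
```

Emit:
jog_arm(deltas=[[0,0,0,0,0,-1,0],[0,0,0,0,0,-2,0],[0,0,0,0,0,-3.5,0],[0,0,0,-4,0,-2,0],[0,0,0,-4,0,-2,0],[0,0,0,-4,-2,-1,0],[0,0,0,-4,0,0,0],[0,0,0,-3,0,0,0],[0,0,0,0,0,0,0],[0,0,0,0,0,0,0],[0,0,0,0,0,0,0]])

```text
t: 31.37
tool_pos: [0.3187, -0.175, 0.2406]
tool_rot: [3.135, 0.206, 0.0]
contact_force: [0.1, -0.4, 1.2]
opening: 0.0
```

```bash
python3 - <<'E'
from h import *
plan(.5,-.17,.2,7.6)
a=np.radians(7.6);e=np.array([[np.cos(a),-np.sin(a)],[np.sin(a),np.cos(a)]])
for n in('top','side'):
    S,ds=vision.get_image(n);w=cloud(n,ds).reshape(-1,3);g=S.reshape(-1,3).mean(1);l=(w[:,:2]-[.5093,-.2337])@e
    k=(abs(l[:,0])<.075)&(l[:,1]>-.08)&(l[:,1]<.09)&(g<45)&(w[:,2]>.09)&(w[:,2]<.14)
    print(n,k.sum(),'slope,z0 at hinge',np.polyfit(l[k,1]+.087,w[k,2],1))
    if n=='top':A=S
    else:B=S
    flat(n,.015,.03,(.479,.0646),-11.47,.08,.014,ds,S)
save('end.png',np.vstack([np.clip(A[90:300,180:520].astype(int)*1.6,0,255).astype('uint8'),B[100:390,180:520]]))
E
```

```text
t 31.37 pos [ 0.3187 -0.175   0.2406] yaw 7.52 F [ 0.1 -0.4  1.2] op 0.0000
 turn [ 0.0001 -0.0003 -0.0014] shift cm now-axes [18.04  1.88  4.06] target-axes [18.03  1.9   4.06]
top 4408 slope,z0 at hinge [8.51271535e-05 1.12347265e-01]
top 272 med z 0.0240 pct x [-66.6 -11.3  44.1] y [-7.8  0.1  8. ] rect ((-8.745918273925781, 0.05231475830078125), (16.73996925354004, 117.64478302001953), 88.94377136230469)
side 1357 slope,z0 at hinge [0.00037534 0.11110416]
side 273 med z 0.0221 pct x [-66.3 -12.9  43.9] y [-7.1  4.9  9.9] rect ((-11.188720703125, 1.5229315757751465), (18.133895874023438, 112.91766357421875), 89.78105926513672)
```

View pics/end.png

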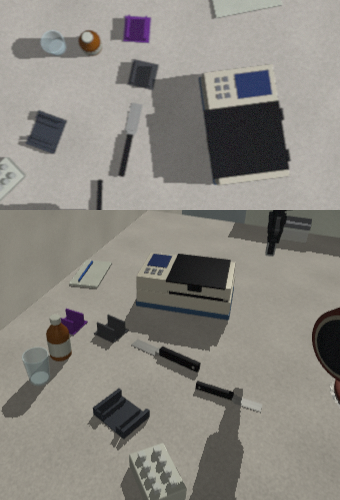

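The lid is flat (slope 0.0001–0.0004 rad, outer face at z = 0.112). The spatula lies flat with its handle top at 0.024, the bystanders are where they were, and the arm is clear. Handing in.

```bash
python3 -c "
from station import ctrl
print(ctrl.finish_job())"
```

```text
the job is handed in; nothing more can be done
None
```

The job was done and handed in at about 31 s of the 72 s allowed; no verdict is reported. I slid the larger spatula under the tile, lifted it out and set it on the dark rest. I then laid the spatula on the bench, moved the tile by its edges to the analyser's stage, and pressed the lid shut.

The last checks showed:
- **Tile:** flat on the stage, about 0.2 mm off centre and square in the top view, its top at 0.087 m. This was checked before the lid closed; afterwards the lid hides it. The side view had too few tile points (14) to confirm it.
- **Lid:** flat, with a slope under 0.001 rad in both views. I pressed with up to about 22 N upward reading, about 24 N in all with sideways force, past the 6–9 N asked for.
- **Spatula:** flat on the bench, handle top at 0.024 m from above and 0.022 m from the side.
- **Bystanders:** the bottle, beaker and cuvette box looked undisturbed in the final picture; I did not measure their positions again.
- **Disagreement:** side-view heights came out about 1–2 mm lower than the top view's, within the stated calibration error.

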